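Index the specimen stage one hole to bring the bee dish under the microscope

ROBOT

A 6-joint arm with a two-finger parallel gripper is mounted at the origin on the work surface. World frame = base frame: x ahead of the robot, y to its left, z up, the work surface at z = 0. Lengths are in m, angles in degrees, forces in N, time in s.
With the tool pointing down it reaches from about 0.3 to 0.85 m from the base axis. Payload 5.4 kg.
Tool frame: the origin (TCP) lies at the very end of the fingers, on their centre line; the grasp point (between the pads) lies ctrl.hold_point_z behind it (ctrl.hold_point_z is the distance from the TCP to the grasp point, in m); x points along the fingers, y is the direction in which the jaws open and shut, and the axes are right-handed (so a half turn about x gives the same grasp; the last joint's range is limited). The gripper opens to 85 mm and grips with 20 to 120 N. Pads are 22 mm wide; open, the fingers measure 114 mm over their backs; the gripper's body (76 mm by 85 mm) begins 54 mm behind the grasp point. The pads swing forward as they close: fully open they stand 13 mm farther back than shut.
Start: joints at [61.415, 9.076, 91.501, -0, 79.423, -12.038], TCP at [0.164, 0.551, 0.231] pointing down, gripper open.
Joint ranges: [-166.64, 166.64], [-54.1, 131.32], [10.49, 154.53], [-73.88, 253.88], [9.74, 151.15], [-171.62, 171.62]. Speed limits (degrees/s): [147.25, 147.25, 180, 180, 180, 180].

INTERFACE

Orientations are given as [roll, pitch, yaw] about the fixed x, y, z axes, in that order (R = Rz(yaw) Ry(pitch) Rx(roll)).
In Python, from workcell import ctrl gives the robot as it stands.
- The arm moves only by the tool arm_command, never from a script. Its argument "steps" is a list of rows, each a list of 5 numbers: the opening, from 0 (shut) to 1 (fully open), then the shift along the tool's x, y, z each as a share of 0.8 m, from -1 to 1, then the turn about the tool's x as a share of 180 degrees, from -1 to 1. A call has 1 to 20 rows; each row is the pose to reach, as a shift and turn from the pose commanded when the call began, along the tool's axes at that moment, turning the shorter way round; what a row does not reach only later rows make up. A row lasts 1/8 s, in which the tool goes at most 62.5 mm and 10.7 degrees, less where a joint would pass 70% of its speed; a pose out of reach is approached as far as the arm can. A call with a number of a shift or a turn outside -1 to 1 is refused whole. A call with a gripper value outside its range is refused whole. The fingers move at their own pace and stop on an object; the grip force is fixed at half the most. Time passes only in rows, so rows that repeat a pose let the fingers close. It gives the time, the measured TCP pose, the force and the opening at its end, in the units of the state.
- ctrl.get_obs(): the state, without advancing time (a new reading comes with each control period).
- ctrl.get_image(name): name is "side" or "top" or "wrist"; returns a dict with "color" (384x512x3 uint8, red, green, blue), "vfov" (degrees; the focal length in pixels is half the picture's height over the tangent of half this angle, whatever the lens; pixels are square), "cx", "cy" (the principal point, pixels), "T" (4x4, takes a point from camera to world coordinates). Camera axes: x right, y up, looking along -z (the intrinsics and any distortion apply to the point x, -y, -z); pixel columns grow to the right and rows downward; lengths in m; the calibration is good to about 2 mm. A picture is of the moment at which its call begins. There is no depth.
- ctrl.hand_in(): hands the job in, once; it reports no verdict.
The state is a dict: "clock": time; "joints": joint angles; "qvel": joint speeds; "joint_efforts": joint torques, N m; "position": TCP position; "orientation": TCP orientation; "wrist_force": force on the tool from outside, world axes, zero at the start; "moment": the same for the moment, N m; "gripper_width": finger opening in m.
Only numpy, scipy, OpenCV 4.12 (cv2) and the standard library are available. Lean on these libraries where they do the work, as an engineer would, in place of code of your own. Each camera call takes 0.05 s, during which the arm holds its last target.

TASK

The small microscope on the pole is looking at an empty nest of its rotary stage, and the clear dish with the bee waits in the nest beside that one, on one side or the other. With the fingertips, press the stage's index plunger in and turn the table to the next hole, the way that brings the dish under the lens, then let go so that the plunger springs up and locks there. Leave the dish and the square steel block lying in their nests without touching them, keep off the microscope, and do not disturb the other things on the bench.

Things in the scene. Friction and masses are not known exactly. Their poses are not given: they have to be found in the camera images.
- stage: Rotary specimen stage, fixed to the bench: white round foot 336 mm across; a steel index ring (top 40 mm above the bench, 324 mm across) with a circular slot of 137 mm radius, widened to a round hole every 45 degrees (8 holes), runs round an aluminium table. Origin on the table's axis, at bench height. At yaw 0 its +x points away from the robot; the plunger starts on its -x side.
- axis (a point): Point on the vertical axis of the turning table, at the height of the table's top face, 48 mm above the bench.
- turntable (a joint): Angle of the table in rad, 0 at the start, positive counterclockwise from above; holes are 0.785 apart. Locked (about 0.004 play) while the plunger is up in a hole; free, it turns with about 0.1 N m of friction and stays where it is left. The table is a 224 mm disc with eight black nests (raised rings 48 mm outside, 41 mm inside, 5 mm high) centred 78 mm from the axis.
- knob_top (a point): Centre of the flat level top of the index plunger's black rubber mushroom knob, 40 mm across, 86 mm above the bench when up. The plunger stands on a 32 mm wide lug on the table's rim, 137 mm from the axis, and goes round with the table. Fingertips pressed down on the rubber hold by friction and can swing it along its arc (about 1 N needed).
- plunger (a joint): How far the plunger is pressed straight down, in m: 0 up, 0.011 at its stop; about 5 N to start, 10 N at the stop. Up, its collar sits in a hole of the ring and locks the table; pressed 0.009 or more it is under the ring and the table turns. Let go between holes it stays down at about 0.008; let go within about 3 mm of a hole it centres itself and springs up.
- dish: Clear covered plastic dish with a dark bee on white paper in it, 38 mm in diameter, 12 mm high, loose in a nest; origin at the centre of its underside, 48 mm above the bench. It starts in one of the two nests next to the one under the lens, 45 degrees round from it on either side.
- block: Square steel calibration block, 27 x 27 x 9 mm, with a small round glass in its top, loose in the nest on the other side of the lens from the dish; origin at the centre of its underside.
- viewing_point (a point): Point on the table's top face straight below the lens, 78 mm from the axis: where the centre of the dish's underside has to come. Fixed to the stage.
- scope: The digital microscope: an upright white and black tube 64 mm across over the far left of the table, on an arm from a 25 mm pole standing outside the ring at the far left. Origin at the centre of its front lens, 135 mm above the bench; it reaches 280 mm above the bench. In the stage's frame the lens is at x 55, y 55 mm and the pole at x 108, y 186 mm.
- vial: Small capped glass vial, 26 mm across, 48 mm high, near the stage; origin under its centre.
- dropper: Amber dropper bottle, 34 mm across, 75 mm high, to the right of the stage; origin under its centre.
- tweezers: Steel tweezers, about 120 mm long, 10 mm high, lying near the stage; origin under the middle.
- tube_a: Standing sample tube with orange cap, 33 mm across, 112 mm high; origin under its centre.
- tube_b: Another such standing sample tube, 33 mm across, 112 mm high; origin under its centre.
- slide_pack: Pack of slides, 83 x 57 x 34 mm, lying on the bench; origin under its centre.
- cup: White plastic cup, 72 mm across, 85 mm high, standing; origin under its centre.

How it is judged:
By the outcome, as a careful person would: the job done as asked, in the order asked, and still so for the second after the job is handed in, with the robot touching nothing.
It also fails if it takes over 38 s, if anything falls off the work surface, if the arm or the gripper's body presses on something with over 40 N, if the wrist force passes 120 N, or if a joint passes its speed limit or range.

## Working session

There is one attempt and no reset: what is moved stays moved. The work goes in short steps, Python scripts to look and compute and a tool call to move; the robot and the scene stay as the last step left them, time stands still between calls to the robot, and variables do not carry over. Pictures are saved under pics/ and viewed, and the job is handed in when it is done.

Besides the shell and the picture viewer there is one more tool, called after ">>>" as name(argument=value, ...) on one line, values as JSON. arm_command: Moves the arm, as the interface text tells. Shift numbers are shares of 0.8 m and turn numbers shares of 180 degrees, none past 1 either way. Its arguments: {"type":"object","properties":{"steps":{"type":"array","items":{"type":"array","items":{"type":"number"}}}},"required":["steps"]}

```bash
mkdir -p pics; ls
python3 - <<'E'
from workcell import ctrl
import cv2,numpy as np,json
np.set_printoptions(precision=5,suppress=True)
print(ctrl.get_obs(), ctrl.hold_point_z)
for n in ["side","top","wrist"]:
    im=ctrl.get_image(n); cv2.imwrite(f"pics/{n}0.png",im["color"][:,:,::-1])
    print(n,im["vfov"],im["cx"],im["cy"],[k for k in im]);print(im["T"])
E
```

```text
pics
{'clock': 0.0, 'joints': array([ 61.41559,   9.1155 ,  91.57319,   0.00045,  79.42366, -12.03763]), 'qvel': array([-0.00025,  0.02894,  0.0234 , -0.08607,  0.05409,  0.04335]), 'joint_efforts': array([  0.00191, -39.59851, -33.14397,   0.00012,   0.00798,   0.00005]), 'position': array([0.16348, 0.55063, 0.23028]), 'orientation': array([-102.26563,   89.88765, -118.81249]), 'wrist_force': array([-1.08213, -0.39351, -1.01626]), 'moment': array([-0.01421, -0.00781, -0.05063]), 'gripper_width': 0.08540005463895359} 0.0187
side 43.870598349153866 251.1658268469518 198.3845938771868 ['color', 'vfov', 'cx', 'cy', 'T']
[[ 0.79257  0.47667 -0.38028  0.00369]
 [-0.60977  0.62127 -0.49214 -0.71302]
 [ 0.00166  0.62194  0.78306  1.17382]
 [ 0.       0.       0.       1.     ]]
top 49.5446929364238 250.28790316148076 189.46826111025558 ['color', 'vfov', 'cx', 'cy', 'T']
[[-0.01365  0.98969 -0.14259  0.3192 ]
 [-0.99986 -0.01483 -0.00724 -0.03953]
 [-0.00928  0.14247  0.98976  1.52537]
 [ 0.       0.       0.       1.     ]]
wrist 71.96840334047864 255.5970038779285 188.3056924360081 ['color', 'vfov', 'cx', 'cy', 'T']
[[ 0.28449 -0.92332 -0.25797  0.09892]
 [ 0.95868  0.27354  0.0782   0.57075]
 [-0.00164 -0.26956  0.96298  0.37446]
 [ 0.       0.       0.       1.     ]]
```

View pics/side0.png

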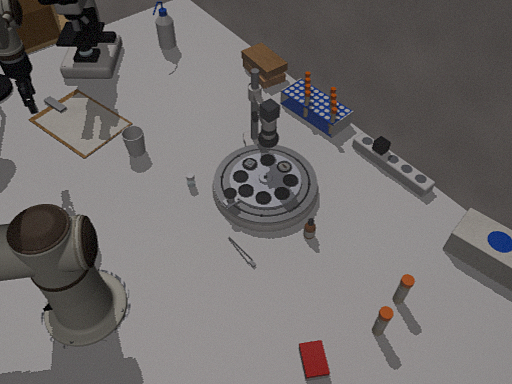

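View pics/top0.png

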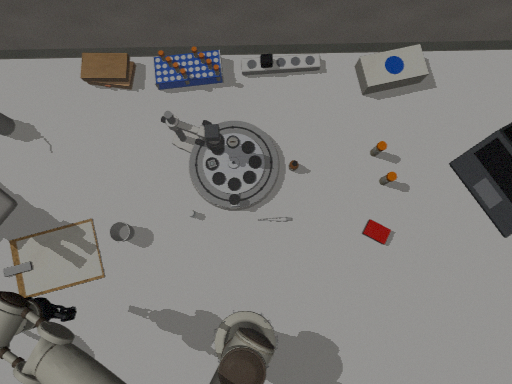

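View pics/wrist0.png

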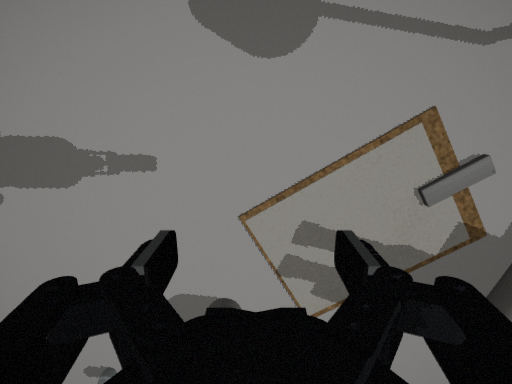

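Run:
```python
import cv2,numpy as np
a=cv2.imread("pics/top0.png")[105:225,150:310]; cv2.imwrite("pics/topz.png",cv2.resize(a,None,fx=5,fy=5,interpolation=cv2.INTER_CUBIC))
a=cv2.imread("pics/side0.png")[60:240,200:340]; cv2.imwrite("pics/sidez.png",cv2.resize(a,None,fx=3.3,fy=3.3,interpolation=cv2.INTER_CUBIC))
```

```text
(no output)
```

View pics/topz.png

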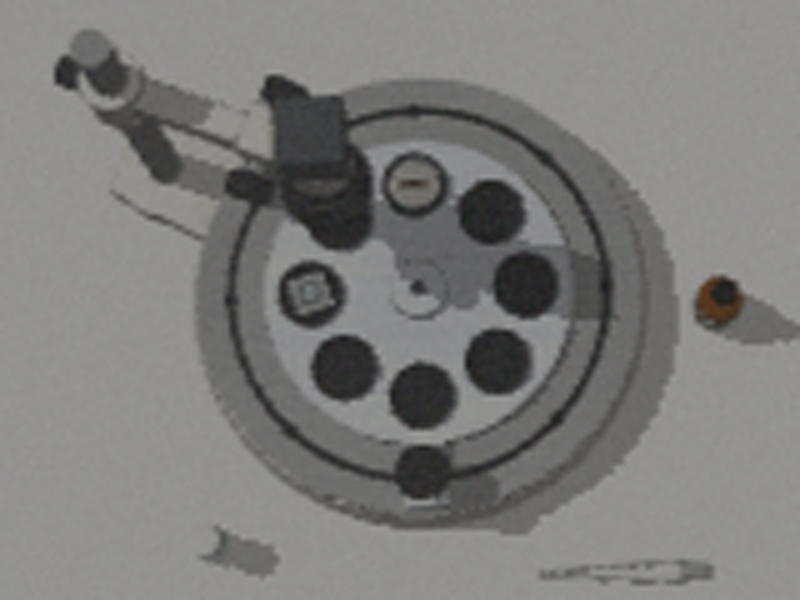

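View pics/sidez.png

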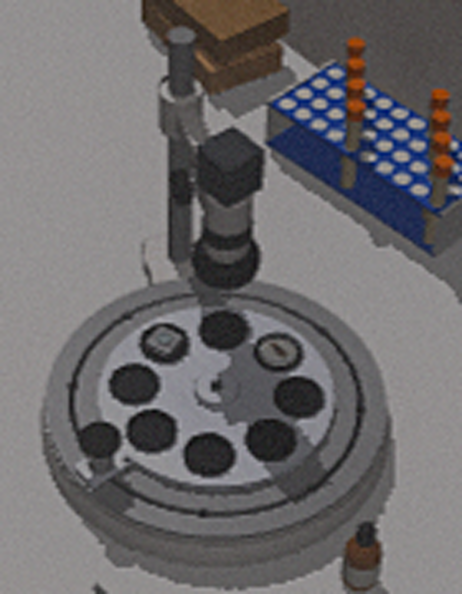

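```bash
cat > h.py <<'E'
import numpy as np,cv2
def proj(P,im):
    T=np.array(im["T"]);p=(np.atleast_2d(P)-T[:3,3])@T[:3,:3]
    f=192/np.tan(np.radians(im["vfov"]/2))
    return np.c_[im["cx"]+f*p[:,0]/-p[:,2], im["cy"]-f*p[:,1]/-p[:,2]]
def ray(uv,z,im):
    T=np.array(im["T"]);f=192/np.tan(np.radians(im["vfov"]/2))
    d=T[:3,:3]@np.array([(uv[0]-im["cx"])/f,-(uv[1]-im["cy"])/f,-1.])
    return T[:3,3]+d*(z-T[2,3])/d[2]
def stage(x,y,yaw,th=0):
    pts=[]
    for k in range(8):
        a=yaw+th+k*np.pi/4; pts.append([x+.078*np.cos(a),y+.078*np.sin(a),.053])
    a=yaw+th+np.pi; pts.append([x+.137*np.cos(a),y+.137*np.sin(a),.086])
    return np.array(pts)
E
python3 - <<'E'
from workcell import ctrl
from h import *
im=ctrl.get_image("top"); ims=ctrl.get_image("side")
for nm,i,roi,ar in [("top",im,(105,225,150,310),(60,300)),("side",ims,(140,225,200,330),(60,300))]:
    g=cv2.cvtColor(i["color"],cv2.COLOR_RGB2GRAY)
    m=np.zeros_like(g);y0,y1,x0,x1=roi;m[y0:y1,x0:x1]=(g[y0:y1,x0:x1]<60)*255
    n,l,s,c=cv2.connectedComponentsWithStats(m,connectivity=4)
    print(nm)
    for k in range(1,n):
        if s[k,4]>25: print(s[k],c[k],ray(c[k],.053,i)[:2],ray(c[k],.086,i)[:2])
print(ray(((418)/5+150-.4,289/5+105-.4),.05,im))
E
```

```text
top
[202 120   9   6  31] [205.83870968 122.67741935] [0.78097567 0.13070844] [0.77062599 0.12689299]
[195 126  53  29 361] [214.76177285 141.8199446 ] [0.70839579 0.09809804] [0.69967283 0.09501347]
[242 141  13  13 126] [247.72222222 147.1031746 ] [ 0.68677308 -0.02157115] [ 0.67853475 -0.02197358]
[270 154   2  19  28] [270.42857143 162.57142857] [ 0.62825503 -0.10275059] [ 0.62132826 -0.10133355]
[249 156  13  12 128] [254.6796875 161.40625  ] [ 0.63343079 -0.04601229] [ 0.62638802 -0.04586692]
[206 159  12  11  45] [211.93333333 165.15555556] [0.62203887 0.10844095] [0.61525143 0.10512457]
[292 161   6   9  38] [294.60526316 164.55263158] [ 0.61961831 -0.1896626 ] [ 0.61288511 -0.18629761]
[243 171  13  13 125] [248.976 176.752] [ 0.57753041 -0.02467949] [ 0.57174053 -0.02501225]
[213 172  12  13 123] [218.45528455 178.12195122] [0.57421197 0.08501814] [0.56849647 0.08222674]
[228 178  13  12 123] [233.95121951 183.65853659] [0.55323628 0.02949924] [0.54799091 0.02795218]
[225 194  23  11 108] [234.88888889 198.99074074] [0.49785212 0.02660111] [0.49384807 0.025119  ]
side
[258 
[... 631 characters left out ...]
175.95035461] [0.57524883 0.08310486] [0.55842057 0.05966487]
[283 174  15  13 148] [289.85810811 179.87162162] [ 0.68776571 -0.0235137 ] [ 0.66762464 -0.04381454]
[239 184  14  13 150] [245.5        190.14666667] [0.55383505 0.02728304] [0.53763727 0.0054866 ]
[275 187  15  13 159] [281.72955975 192.88050314] [ 0.63446226 -0.04809289] [ 0.61589059 -0.06767005]
[223 188  13  11 113] [229.47787611 192.86725664] [0.50887658 0.04832288] [0.4940025  0.02590696]
[256 191  15  13 155] [262.8516129  197.30322581] [ 0.5784099  -0.02669838] [ 0.56148857 -0.04690546]
[306 218   8   7  38] [310.23684211 221.52631579] [ 0.63139628 -0.18029276] [ 0.61291488 -0.1959776 ]
[0.63161799 0.03173155 0.05      ]
```

Run:
```python
from workcell import ctrl
from h import *
from scipy.optimize import least_squares
from scipy.spatial.transform import Rotation as Ro
top=ctrl.get_image("top"); sd=ctrl.get_image("side")
T={7:(247.72,147.10),6:(254.68,161.41),5:(248.98,176.75),3:(218.46,178.12),4:(233.95,183.66),8:(234.8,199.0)}
S={1:(267.31,159.55),7:(289.86,179.87),6:(281.73,192.88),5:(262.85,197.30),3:(240.16,175.95),4:(245.5,190.15),8:(229.48,192.87)}
def res(p,w=(1,1)):
    P=stage(*p); a=proj(P,top);b=proj(P,sd)
    return np.r_[[w[0]*(a[k]-v) for k,v in T.items()],[w[1]*(b[k]-v) for k,v in S.items()]].ravel()
for w in [(1,1),(1,0),(0,1)]:
    r=least_squares(res,[.631,.031,.03],args=(w,)); print(r.x, np.degrees(r.x[2]), np.abs(r.fun).max(), stage(*r.x)[8], stage(*r.x,np.pi/4)[8])
o=ctrl.get_obs();R=Ro.from_euler('xyz',o['orientation'],degrees=True).as_matrix();print(R,o['clock'])
tgt=np.array([.494,.026,.2]);print(R.T@(tgt-[.164,.551,.231])/.8)
```

```text
[0.63148809 0.03047237 0.02912998] 1.6690246495430479 0.5134138075432588 [0.49454621 0.02648213 0.086     ] [ 0.53747709 -0.06918169  0.086     ]
[0.63070068 0.03174253 0.03632742] 2.081407986283773 0.3835841124388537 [0.49379107 0.02676677 0.086     ] [ 0.53740936 -0.06858558  0.086     ]
[0.63180079 0.02967949 0.02660374] 1.5242820241765822 0.2542218743567446 [0.49484926 0.02603521 0.086     ] [ 0.53753833 -0.06973675  0.086     ]
[[-1.59052525e-04  2.84838049e-01  9.58575642e-01]
 [-3.07798616e-04  9.58575594e-01 -2.84838086e-01]
 [-9.99999940e-01 -3.40352473e-04 -6.47911113e-05]] 0.35
[ 0.03888638 -0.51155635  0.58233996]
```

>>> arm_command(steps=[[0,0,-0.04,0.045,0],[0,0.005,-0.09,0.1,0],[0,0.01,-0.14,0.16,0],[0,0.015,-0.19,0.215,0],[0,0.02,-0.24,0.27,0],[0,0.025,-0.29,0.33,0],[0,0.03,-0.34,0.385,0],[0,0.035,-0.39,0.44,0],[0,0.039,-0.44,0.5,0],[0,0.039,-0.48,0.55,0],[0,0.039,-0.5116,0.5823,0],[0,0.039,-0.5116,0.5823,0],[0,0.039,-0.5116,0.5823,0]])

```text
clock: 1.98
position: [0.4934, 0.0267, 0.1999]
orientation: [156.8, 90.0, 140.3]
wrist_force: [-0.4, 0.8, -0.2]
gripper_width: 0.0002
```

Run:
```python
from workcell import ctrl
from h import *
o=ctrl.get_obs(); print(o)
im=ctrl.get_image("wrist"); cv2.imwrite("pics/w1.png",im["color"][:,:,::-1]); np.savez("w1.npz",**im)
print(im["T"])
print(proj(stage(.6315,.0305,.0291),im)); print(proj([o['position']],im))
```

```text
{'clock': 1.975, 'joints': array([-1.09647559e+01, -1.53896900e+00,  1.06280462e+02,  2.17063462e-02,
        7.52967331e+01, -8.44239204e+01]), 'qvel': array([ 1.03975683, -0.55024271,  0.57534692, -0.08004223, -0.14385697,
       -0.12743326]), 'joint_efforts': array([-8.51083193e-01, -3.09687173e+01, -3.27312613e+01, -4.61686158e-02,
       -3.78888496e-02, -3.72359369e-03]), 'position': array([0.4933648 , 0.02665805, 0.19994502]), 'orientation': array([156.80338851,  89.95638835, 140.25703669]), 'wrist_force': array([-0.41026729,  0.83835059, -0.23686425]), 'moment': array([ 0.00421523,  0.00492653, -0.08208504]), 'gripper_width': 0.0001574903229570895}
[[ 2.84485139e-01 -9.23257809e-01 -2.58192223e-01  4.28736370e-01]
 [ 9.58680384e-01  2.74073759e-01  7.62594027e-02  4.64310248e-02]
 [ 3.56623939e-04 -2.69218486e-01  9.63079062e-01  3.44022615e-01]
 [ 0.00000000e+00  0.00000000e+00  0.00000000e+00  1.00000000e+00]]
[[305.41835615 326.25571866]
 [341.79541917 301.58524194]
 [349.6355513  260.81531526]
 [320.61267532 227.04692616]
 [270.71853871 223.56779403]
 [233.33149912 252.99526999]
 [230.8988023  294.48812275]
 [260.94622251 323.50355003]
 [255.14054343 185.10173844]]
[[254.54993649 232.61275368]]
```

View pics/w1.png

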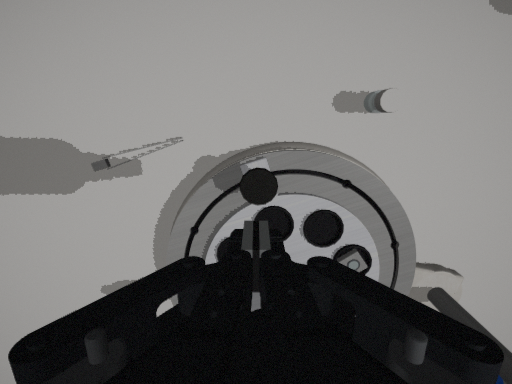

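>>> arm_command(steps=[[0,0.05,0,0,0],[0,0.1,0.0005,0,0],[0,0.13,0.0005,0,0],[0,0.138,0.0005,0,0],[0,0.142,0.0005,0,0],[0,0.146,0.0005,0,0],[0,0.15,0.0005,0,0],[0,0.154,0.0005,0,0],[0,0.154,0.0005,0,0],[0,0.154,0.0005,0,0]])

```text
clock: 3.28
position: [0.4948, 0.0264, 0.0786]
orientation: [6.5, 89.9, -10.1]
wrist_force: [-2.9, 0.2, 8.0]
gripper_width: -0.0001
```

Run:
```python
from workcell import ctrl
from h import *
o=ctrl.get_obs(); print(o)
im=ctrl.get_image("wrist"); cv2.imwrite("pics/w2.png",im["color"][:,:,::-1])
im=ctrl.get_image("side");a=im["color"][100:240,180:340,::-1]; cv2.imwrite("pics/s2.png",cv2.resize(a,None,fx=4,fy=4,interpolation=cv2.INTER_CUBIC))
```

```text
{'clock': 3.275, 'joints': array([-1.09439314e+01,  7.65480769e+00,  1.11732341e+02,  1.94568560e-03,
        6.05005467e+01, -8.44056954e+01]), 'qvel': array([ 0.02846698,  0.08141711, -0.07170822,  0.07946748, -0.00072396,
        0.03295662]), 'joint_efforts': array([-4.57958663e-01, -3.07554317e+01, -2.69461709e+01, -2.68291606e-02,
       -9.77838412e-01,  1.74067490e-02]), 'position': array([0.49484395, 0.02644468, 0.07858747]), 'orientation': array([  6.45916121,  89.88768246, -10.08003123]), 'wrist_force': array([-2.92405584,  0.18514561,  8.02502163]), 'moment': array([0.11612617, 0.488745  , 0.05101798]), 'gripper_width': -7.226674281107953e-05}
```

View pics/w2.png

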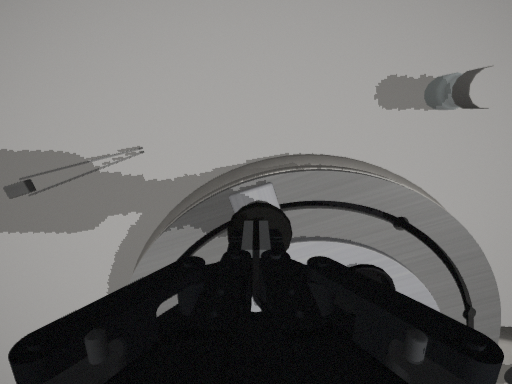

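View pics/s2.png

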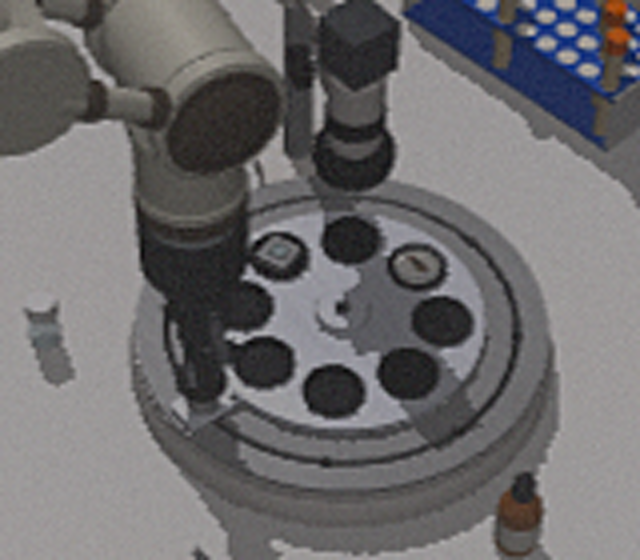

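>>> arm_command(steps=[[0,0.003,0,0,0],[0,0.005,0,0,0],[0,0.005,0,0,0]])

```text
clock: 3.75
position: [0.4949, 0.0263, 0.075]
orientation: [-1.4, 89.9, -17.9]
wrist_force: [-4.5, -0.5, 11.0]
gripper_width: -0.0001
```

Run:
```python
import numpy as np
y=np.array([.2848,.9586]);z=np.array([.9586,-.2848])
p=np.array([.4945,.0264]);c=np.array([.6315,.031])
for a in list(range(3,48,3)):
    t=np.radians(a);R=np.array([[np.cos(t),-np.sin(t)],[np.sin(t),np.cos(t)]])
    d=(c+R@(p-c)-p)/.8; print(a,np.round([0,0,d@y,d@z,-a/180],4).tolist())
```

```text
3 [0.0, 0.0, -0.0084, 0.0031, -0.0167]
6 [0.0, 0.0, -0.0167, 0.0066, -0.0333]
9 [0.0, 0.0, -0.0248, 0.0105, -0.05]
12 [0.0, 0.0, -0.0326, 0.0148, -0.0667]
15 [0.0, 0.0, -0.0402, 0.0196, -0.0833]
18 [0.0, 0.0, -0.0476, 0.0247, -0.1]
21 [0.0, 0.0, -0.0546, 0.0302, -0.1167]
24 [0.0, 0.0, -0.0614, 0.0361, -0.1333]
27 [0.0, 0.0, -0.0679, 0.0424, -0.15]
30 [0.0, 0.0, -0.074, 0.0489, -0.1667]
33 [0.0, 0.0, -0.0798, 0.0558, -0.1833]
36 [0.0, 0.0, -0.0852, 0.0629, -0.2]
39 [0.0, 0.0, -0.0902, 0.0704, -0.2167]
42 [0.0, 0.0, -0.0948, 0.0781, -0.2333]
45 [0.0, 0.0, -0.099, 0.086, -0.25]
```

>>> arm_command(steps=[[0,0.001,0,-0.0006,0],[0,0.001,-0.004,0.001,-0.0083],[0,0.001,-0.0084,0.0025,-0.0167],[0,0.001,-0.0167,0.006,-0.0333],[0,0.001,-0.0248,0.0099,-0.05],[0,0.001,-0.0326,0.0142,-0.0667],[0,0.001,-0.0402,0.019,-0.0833],[0,0.001,-0.0476,0.0241,-0.1],[0,0.001,-0.0546,0.0297,-0.1167],[0,0.001,-0.0614,0.0356,-0.1333],[0,0.001,-0.0614,0.0356,-0.1333]])

```text
clock: 5.12
position: [0.5096, -0.0303, 0.075]
orientation: [-37.6, 89.7, -30.2]
wrist_force: [-3.3, -1.7, 11.6]
gripper_width: -0.0002
```

Run:
```python
from workcell import ctrl
from h import *
o=ctrl.get_obs(); print(o['position'],o['wrist_force'])
for n in ["side","top"]:
    im=ctrl.get_image(n);a=im["color"][100:240,180:340,::-1] if n=="side" else im["color"][105:225,150:310,::-1]; cv2.imwrite(f"pics/{n}3.png",cv2.resize(a,None,fx=4,fy=4,interpolation=cv2.INTER_CUBIC))
im=ctrl.get_image("wrist"); cv2.imwrite("pics/w3.png",im["color"][:,:,::-1])
```

```text
[ 0.50955831 -0.03027966  0.07498022] [-3.25829573 -1.67786853 11.63312533]
```

View pics/side3.png

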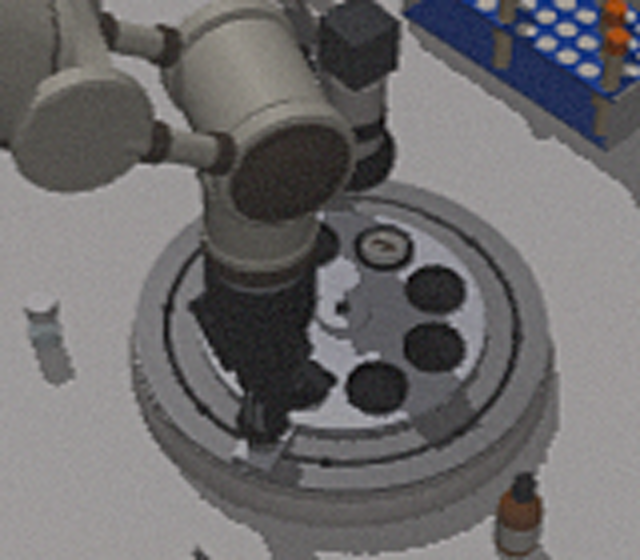

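View pics/w3.png

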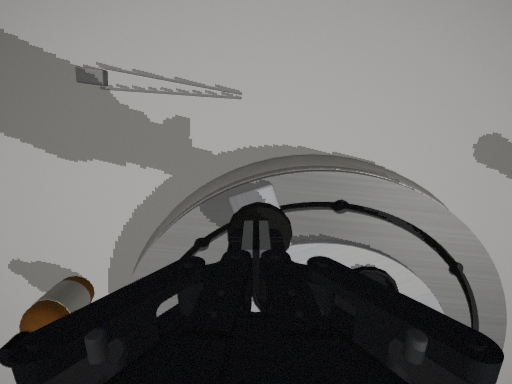

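Run:
```python
import numpy as np
b=np.radians(73.45+24);y=np.array([np.cos(b),np.sin(b)]);z=np.array([np.sin(b),-np.cos(b)])
c=np.array([.6315,.031]);p=np.array([.5093,-.0298])
for a in [1.5,3,6,9,12,15,18,19.5,20,20.5,21]:
    t=np.radians(a);R=np.array([[np.cos(t),-np.sin(t)],[np.sin(t),np.cos(t)]])
    d=(c+R@(p-c)-p)/.8; print(a,np.round([0,0,d@y,d@z,-a/180],4).tolist())
```

```text
1.5 [0.0, 0.0, -0.0042, 0.0015, -0.0083]
3 [0.0, 0.0, -0.0084, 0.0031, -0.0167]
6 [0.0, 0.0, -0.0166, 0.0067, -0.0333]
9 [0.0, 0.0, -0.0246, 0.0107, -0.05]
12 [0.0, 0.0, -0.0323, 0.0151, -0.0667]
15 [0.0, 0.0, -0.0399, 0.0199, -0.0833]
18 [0.0, 0.0, -0.0471, 0.0251, -0.1]
19.5 [0.0, 0.0, -0.0507, 0.0278, -0.1083]
20 [0.0, 0.0, -0.0518, 0.0287, -0.1111]
20.5 [0.0, 0.0, -0.053, 0.0297, -0.1139]
21 [0.0, 0.0, -0.0541, 0.0306, -0.1167]
```

>>> arm_command(steps=[[0,0,-0.0042,0.0015,-0.0083],[0,0,-0.0084,0.0031,-0.0167],[0,0,-0.0166,0.0067,-0.0333],[0,0,-0.0246,0.0107,-0.05],[0,0,-0.0323,0.0151,-0.0667],[0,0,-0.0399,0.0199,-0.0833],[0,0,-0.0471,0.0251,-0.1],[0,0,-0.0507,0.0278,-0.1083],[0,0,-0.053,0.0297,-0.1139],[0,0,-0.053,0.0297,-0.1139],[0,0,-0.053,0.0297,-0.1139]])

```text
clock: 6.65
position: [0.5387, -0.0692, 0.0751]
orientation: [-59.5, 89.6, -31.5]
wrist_force: [-1.1, -2.7, 9.9]
gripper_width: 0.0001
```

```bash
cat > chk.py <<'E'
from workcell import ctrl
from h import *
import sys
from scipy.optimize import least_squares
t=sys.argv[1]
o=ctrl.get_obs(); print(o['clock'],o['position'],o['wrist_force'])
ims={}
for n in ["side","top"]:
    im=ctrl.get_image(n);ims[n]=im
    a=im["color"][100:240,180:340,::-1] if n=="side" else im["color"][105:225,150:310,::-1]
    cv2.imwrite(f"pics/{n}{t}.png",cv2.resize(a,None,fx=4,fy=4,interpolation=cv2.INTER_CUBIC))
    y0,y1,x0,x1=(105,225,150,310) if n=="top" else (140,225,200,330)
    g=cv2.cvtColor(im["color"],cv2.COLOR_RGB2GRAY);m=np.zeros_like(g);m[y0:y1,x0:x1]=(g[y0:y1,x0:x1]<60)*255
    nn,l,s,c=cv2.connectedComponentsWithStats(m,connectivity=4)
    for k in range(1,nn):
        if 110<=s[k,4]<=175:
            q=ray(c[k],.053,im)[:2]; d=q-([.6307,.0317] if n=="top" else [.6318,.0297]); ang=np.degrees(np.arctan2(d[1],d[0]))-np.degrees(.0363 if n=="top" else .0266)
            if abs(np.hypot(*d)-.078)<.004: print(n,c[k],s[k,4],np.hypot(*d),"ang mod45",(ang+22.5)%45-22.5)
im=ctrl.get_image("wrist"); cv2.imwrite(f"pics/w{t}.png",im["color"][:,:,::-1])
E
python3 chk.py 4
```

```text
6.65 [ 0.53867966 -0.06924393  0.07506349] [-1.05127073 -2.69089025  9.94420252]
side [289.88590604 180.05369128] 149 0.07735528199662457 ang mod45 -0.6237397254702017
top [232.5 141.5] 120 0.07787394454054838 ang mod45 -0.7339438479007931
top [211.63333333 163.35      ] 120 0.07784754099789569 ang mod45 -0.6076434567036983
```

View pics/side4.png

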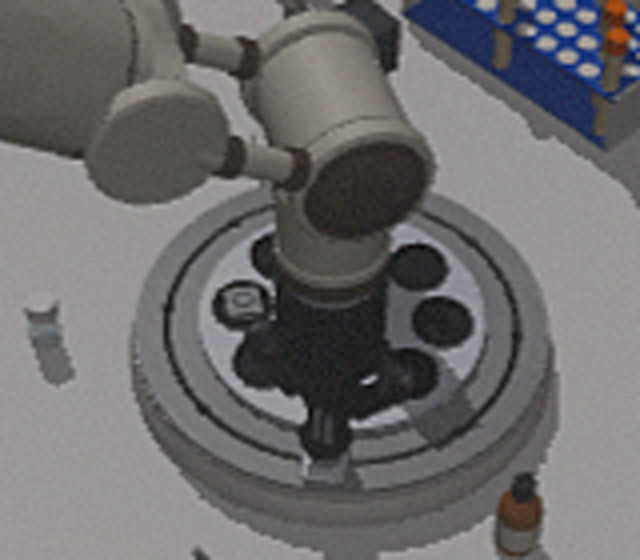

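View pics/w4.png

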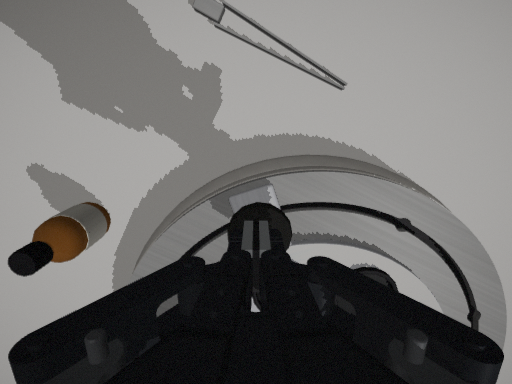

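>>> arm_command(steps=[[0,0,-0.001,0.0005,-0.0017],[0,0,-0.001,0.0005,-0.0017],[0,-0.003,-0.001,0.0005,-0.0017],[0,-0.006,-0.001,0.0005,-0.0017],[0,-0.009,-0.001,0.0005,-0.0017],[0,-0.012,-0.001,0.0005,-0.0017],[0,-0.015,-0.001,0.0005,-0.0017],[0,-0.02,-0.001,0.0005,-0.0017],[0,-0.03,-0.001,0.0005,-0.0017],[0,-0.06,-0.001,0.0005,-0.0017],[0,-0.1,-0.001,0.0005,-0.0017],[0,-0.15,-0.001,0.0005,-0.0017],[0,-0.15,-0.001,0.0005,-0.0017]])

```text
clock: 8.43
position: [0.5393, -0.0688, 0.1963]
orientation: [-47.2, 89.6, -19.0]
wrist_force: [1.1, -0.0, -0.2]
gripper_width: -0.0002
```

```bash
python3 chk.py 5
```

```text
8.425 [ 0.53926407 -0.0687862   0.19625459] [ 1.12227969 -0.02682708 -0.18803614]
side [289.87919463 179.97315436] 149 0.07731445270873342 ang mod45 -0.38213437620256485
side [245.42       190.03333333] 150 0.07791186211462561 ang mod45 -0.11740220276706737
side [281.53164557 192.94303797] 158 0.07764197158984812 ang mod45 -0.026041271443503433
top [232.47107438 141.54545455] 121 0.07770841062410339 ang mod45 -0.6525079740881559
top [211.63333333 163.35      ] 120 0.07784754099789569 ang mod45 -0.6076434567036983
```

View pics/w5.png

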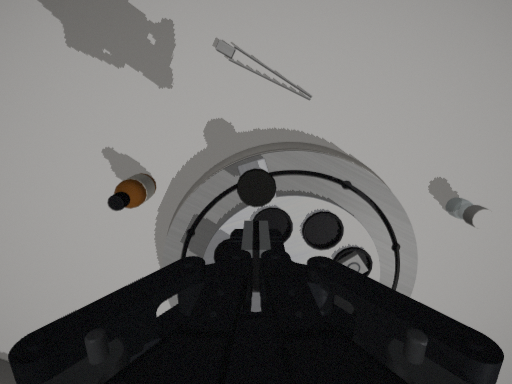

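View pics/side5.png

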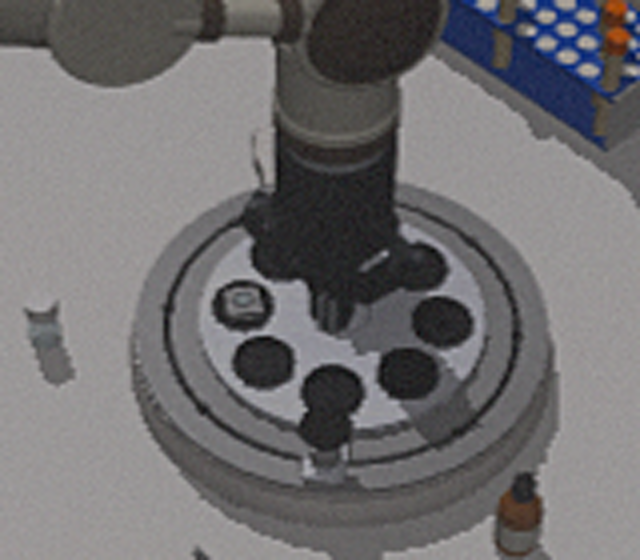

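>>> arm_command(steps=[[0,-0.02,0,-0.05,0],[0,-0.04,0,-0.1,0],[0,-0.05,0,-0.15,0],[0,-0.05,0,-0.19,0],[0,-0.05,0,-0.19,0],[0,-0.05,0,-0.19,0]])

```text
clock: 9.32
position: [0.403, -0.1397, 0.2312]
orientation: [102.8, 89.9, 131.1]
wrist_force: [0.5, -0.6, 0.2]
gripper_width: 0.0
```

```bash
python3 chk.py 6
python3 - <<'E'
from workcell import ctrl
from h import *
for n,c,roi in [("side",(.6318,.0297,.0266),(140,225,200,330)),("top",(.6307,.0317,.0363),(105,225,150,310))]:
    im=ctrl.get_image(n)
    g=cv2.cvtColor(im["color"],cv2.COLOR_RGB2GRAY);m=np.zeros_like(g);y0,y1,x0,x1=roi;m[y0:y1,x0:x1]=(g[y0:y1,x0:x1]<60)*255
    k=stage(*c,np.pi/4)[8]
    for h in (.086,.078):
        k[2]=h; print(n,h,proj(k,im))
    nn,l,s,cc=cv2.connectedComponentsWithStats(m,connectivity=4)
    u=proj(k,im)[0]
    for q in range(1,nn):
        if s[q,4]>40 and np.hypot(*(cc[q]-u))<16: print(s[q],cc[q])
E
```

```text
9.325 [ 0.40296158 -0.13966183  0.23121821] [ 0.47752644 -0.56108619  0.19271756]
side [283.8358209  166.44776119] 134 0.07727047776173031 ang mod45 -0.6718039831660576
side [289.87162162 180.01351351] 148 0.07730107874913117 ang mod45 -0.5060869032580015
side [281.5408805  192.96226415] 159 0.07771599871648546 ang mod45 -0.046594851591677866
top [232.4789916  141.54621849] 119 0.07770438159492861 ang mod45 -0.6736652139965997
top [247.6557377  147.10655738] 122 0.07717099503631279 ang mod45 -0.48648014093164704
top [254.5952381  161.57936508] 126 0.07742625453020363 ang mod45 -0.5270814048678147
top [211.58823529 163.32773109] 119 0.07800832725678104 ang mod45 -0.6727913566398627
top [248.9        176.83333333] 120 0.07749626763742996 ang mod45 -0.6991010926724073
top [233.67213115 183.66393443] 122 0.07747746609917638 ang mod45 -1.19236001774388
side 0.086 [[261.26092898 206.18271705]]
side 0.078 [[261.21042687 207.86909412]]
top 0.086 [[261.57019513 186.2347022 ]]
top 0.078 [[261.53025123 186.57623865]]
[243 171  13  13 120] [248.9        176.83333333]
[256 181  11  11  90] [261.4        186.34444444]
```

View pics/top6.png

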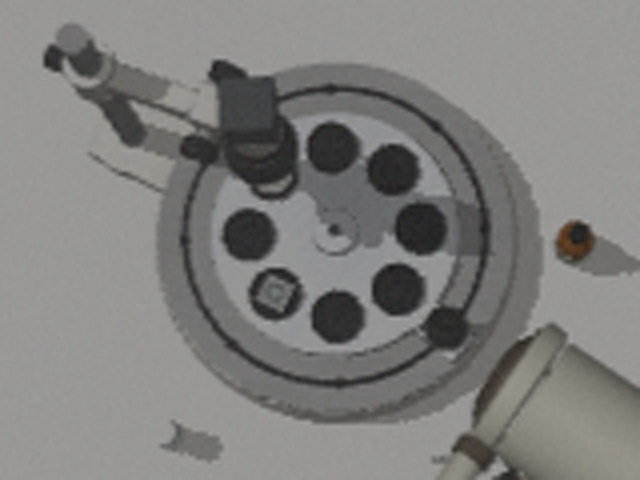

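View pics/side6.png

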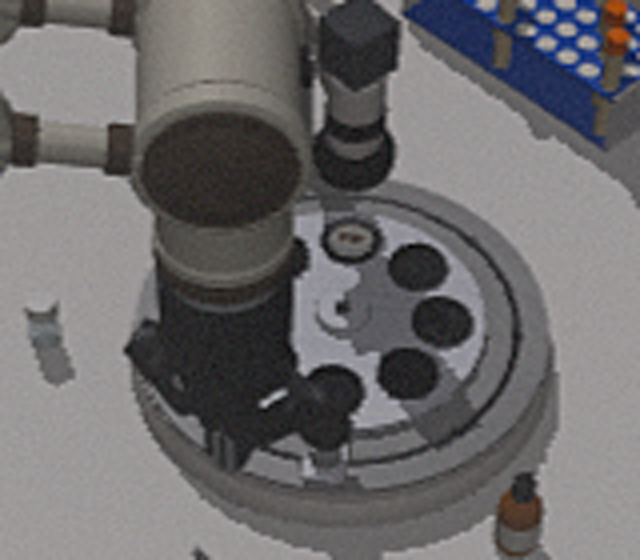

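View pics/w6.png

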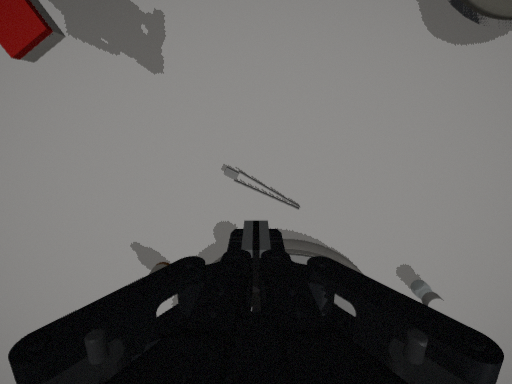

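Run:
```python
from workcell import ctrl
from h import *
acc=sum(ctrl.get_image("side")["color"].astype(float) for _ in range(8))/8
old=cv2.imread("pics/side0.png")
a=cv2.resize(old[175:215,210:260].astype(np.float32),None,fx=8,fy=8,interpolation=cv2.INTER_CUBIC)
b=cv2.resize(acc[187:227,240:290,::-1].astype(np.float32),None,fx=8,fy=8,interpolation=cv2.INTER_CUBIC)
cv2.imwrite("pics/cmp7.png",np.clip(np.hstack([a,b])*1.6,0,255))
g=acc.mean(2)
np.set_printoptions(linewidth=200,precision=0,suppress=True)
print(g[195:220,252:270])
print(old.astype(float).mean(2)[182:206,220:240])
```

```text
[[ 37.  48.  48.  49.  49.  53.  44.  44.  47.  42.  40.  39.  40.  41.  40.  42.  35.  24.]
 [ 37.  42.  45.  49.  47.  51.  54.  49.  42.  38.  37.  38.  44.  43.  41.  42.  41.  35.]
 [ 35.  45.  46.  46.  49.  48.  57.  59.  54.  40.  38.  36.  41.  43.  42.  42.  39.  36.]
 [ 38.  45.  45.  43.  46.  45.  58.  68.  61.  50.  40.  40.  43.  42.  42.  42.  41.  36.]
 [ 42.  44.  45.  44.  44.  41.  54.  65.  54.  43.  39.  42.  42.  45.  42.  40.  41.  33.]
 [ 47.  50.  43.  37.  34.  35.  35.  44.  51.  41.  39.  42.  41.  42.  44.  42.  37.  30.]
 [ 50.  45.  33.  33.  38.  35.  38.  36.  37.  39.  40.  41.  39.  41.  39.  35.  31.  50.]
 [ 49.  40.  36.  36.  38.  36.  36.  36.  38.  37.  38.  36.  37.  38.  39.  33.  42. 108.]
 [ 35.  36.  37.  35.  37.  34.  34.  34.  36.  40.  40.  37.  34.  36.  37.  74. 111. 125.]
 [ 37.  36.  37.  37.  35.  38.  36.  38.  39.  38.  39.  39.  38.  36.  28. 102. 171. 162.]
 [ 38.  38.  36.  36.  37.  36.  36.  41.  38.  40.  38.  38.  41.  37.  33.  47. 116. 163.]
 [ 32.  36.  38.  38.  38.  40.  37.  40.  40.  38.  40.  38.  39.  40.  33. 
[... 3116 characters left out ...]
  51.  68.  71.  65.  75.  70.  57.  95. 157. 154. 143. 115.  89.]
 [ 97. 113. 112. 151. 149. 152. 133.  49.  51.  74.  71.  71.  61.  58.  70. 117. 150. 111.  72.  60.]
 [ 80. 109. 103. 102. 148. 154. 144.  95.  55.  64.  66.  69.  60.  70.  89.  94.  92.  72.  40.  62.]
 [ 79.  82. 101.  67. 103. 154. 161. 143.  78.  71.  71.  73.  91.  98.  94.  74.  60.  63.  70.  88.]
 [ 89.  98.  88. 110.  65. 106. 160. 141.  86.  96.  92.  97.  99.  86.  59.  67.  64.  86. 115. 118.]
 [ 76.  74.  87. 100. 112.  70.  83.  86.  93.  96.  97.  96.  66.  46.  43.  60.  65.  84. 113. 106.]][ WARN:0@3.540] global loadsave.cpp:1063 imwrite_ Unsupported depth image for selected encoder is fallbacked to CV_8U.
```

View pics/cmp7.png

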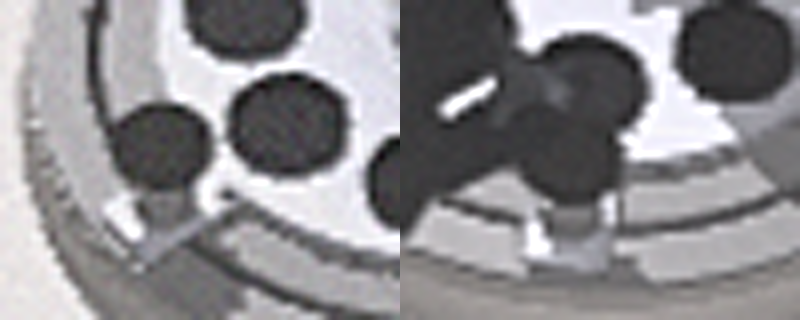

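Run:
```python
import cv2,numpy as np
for f in ["w1","w5"]:
    g=cv2.cvtColor(cv2.imread(f"pics/{f}.png"),cv2.COLOR_BGR2GRAY).astype(float)
    w=[]
    for r in range(176,196):
        row=g[r,225:295]; 
        xs=np.arange(225,295)
        # subpixel left/right crossing of 50
        th=55;c=257-225
        i=c
        while row[i]<th:i-=1
        L=xs[i]+(row[i]-th)/(row[i]-row[i+1])
        j=c
        while row[j]<th:j+=1
        R=xs[j]-(row[j]-th)/(row[j]-row[j-1])
        w.append((R-L,(R+L)/2))
    w=np.array(w);print(f,np.sort(w[:,0])[-8:].round(2),w[:,1].mean())
    col=g[:,258]; print(col[155:215].round())
from workcell import ctrl
from h import *
acc=sum(ctrl.get_image("top")["color"].astype(float) for _ in range(6))/6
g=cv2.cvtColor(acc.astype(np.uint8),cv2.COLOR_RGB2GRAY)
m=np.zeros_like(g);m[105:225,150:310]=(g[105:225,150:310]<60)*255
n,l,s,c=cv2.connectedComponentsWithStats(m,connectivity=4)
for k in range(1,n):
    if 80<s[k,4]<180: print(s[k,4],c[k])
```

```text
w1 [37.32 37.97 37.99 40.   42.42 43.62 45.74 47.46] 257.453400935266
[ 97. 118.  84.  80.  94. 137. 153. 157. 155. 156. 157. 153. 123.  14.
  18.  24.  26.  29.  22.  24.  24.  26.  28.  25.  22.  21.  25.  20.
  25.  24.  27.  24.  27.  26.  18.  27.  26.  24.  22.  22.  29.  22.
  24.  19.  26.  25.  25.  26.  23.  54. 120. 158. 157. 157. 150. 114.
 109.  62.  31.  21.]
w5 [38.42 38.45 38.84 39.82 41.94 43.82 45.51 47.18] 255.40945426396075
[ 77.  84.  86.  88.  96. 133. 154. 157. 154. 134. 112. 112. 110.  97.
  24.  14.  22.  27.  22.  23.  24.  24.  25.  24.  24.  23.  29.  25.
  18.  27.  27.  23.  22.  23.  20.  29.  27.  23.  21.  23.  27.  26.
  24.  22.  24.  26.  26.  22.  27.  24.  28.  81. 137. 117. 111. 111.
 106.  64.  25.  20.]
120 [232.5 141.5]
121 [247.69421488 147.14049587]
123 [254.6097561 161.6097561]
120 [211.63333333 163.35      ]
123 [248.97560976 176.90243902]
123 [233.65853659 183.71544715]
90 [261.5        186.38888889]
```

Run:
```python
from workcell import ctrl
o=ctrl.get_obs();print(o['clock'],o['wrist_force']);print(ctrl.hand_in())
```

```text
10.275 [-1.12774759 -0.09271155  0.43608425]
the job is handed in; nothing more can be done
None
```

I pressed the plunger fully in with the shut fingertips (about 11 N, 11 mm). I swung it one hole counterclockwise (45°) and lifted straight off, and I handed the job in at about 10.3 s.

**Final pictures:**
- The side camera shows the dish in the nest under the lens. The steel block is still in its nest.
- The vial and dropper bottle stand where they were, and the tweezers look undisturbed. I did not measure the tubes, slide pack or cup afterwards, but the arm stayed clear of them.
- The gripper is clear of everything, and the wrist reads about zero force.

**Plunger height:** the knob's size in the wrist camera before and after agrees with the plunger being fully up and locked. Its lower edge in the side camera agrees too, though less clearly.

**Table angle:** the checks disagree slightly. The top camera puts the table about 0.4° short of the hole, a little more than the 0.23° of play. The side camera gives between 0° and 0.7° short. I put this down to measurement noise plus play, because the plunger reads as up. I did not push on the table to test the lock.

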